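# Vent the test stand and push its guard up

### The arm

A 6-joint arm with a two-finger parallel gripper is mounted at the origin on the work surface. World frame = base frame: x ahead of the robot, y to its left, z up, the work surface at z = 0. Lengths are in mm, angles in rad, forces in N, time in s.
With the tool pointing down it reaches from about 250 to 775 mm from the base axis. Payload 4 kg.
Tool frame: the origin (TCP) lies at the very end of the fingers, on their centre line; the grasp point (between the pads) lies 19 mm behind it; z points along the fingers, y is the direction in which the jaws open and shut (so a half turn about z gives the same grasp; the last joint's range is limited). The gripper opens to 85 mm and grips with 20 to 120 N. Pads are 22 mm wide; open, the fingers measure 114 mm over their backs; the gripper's body (76 mm by 85 mm) begins 54 mm behind the grasp point. The pads swing forward as they close: fully open they stand 13 mm farther back than shut.
Start: joints at [-1.345, 0.087, 1.371, -0, 1.684, -0.103], TCP at [177.596, -520.555, 231.341] pointing down, gripper open.
Joint ranges: [-3.1, 3.1], [-0.76, 2.03], [0.27, 2.55], [-1.08, 4.22], [0.17, 2.65], [-2.57, 2.57]. Speed limits (rad/s): [2.79, 2.79, 3.14, 3.14, 3.14, 3.14].

### API

Orientations are given as a unit quaternion [x, y, z, w].
In Python, from bench import * gives the robot as it stands. The module is installed in compiled form; this text tells all that it offers.
- The arm moves only by the shell command python3 -m crank 'ROWS' [FORCE]. ROWS is JSON, a list of rows, each an object with "dp": the shift along the world's x, y, z in units of 0.5 m (1.0 is 0.5 m), a list of three; "turn": the turn, a rotation vector about the world's x, y, z in units of 30 degrees (1.0 is 30 degrees), a list of three; "fingers": the closure, from -1 (fully open) to 1 (shut). A call has 1 to 20 rows; each row is the pose to reach, as a shift and turn from the pose commanded when the call began; what a row does not reach only later rows make up. A row lasts 1/8 s, in which the tool goes at most 62.5 mm and 10.7 degrees, less where a joint would pass 70% of its speed; a pose out of reach is approached as far as the arm can. A call with a number of a shift or a turn outside -1 to 1 is refused whole. A call with a gripper value outside its range is refused whole. The fingers move at their own pace and stop on an object; FORCE is the grip in N (left out, the last holds). Time passes only in rows, so rows that repeat a pose let the fingers close. It gives the time, the measured TCP pose, the force and the opening at its end, in the units of the state.
- sense(): the state, without advancing time (a new reading comes with each control period).
- capture(name): name is "side" or "top"; returns a dict with "frame" (420x560x3 uint8, red, green, blue), "range_z" (420x560 float32, mm along the optical axis (not along the pixel's ray), 0 where there is no reading), "fx", "fy", "cx", "cy" (pixels), "k1" (the pictures are not rectified: a ray, as slopes to the right and down, at radius r is drawn at 1 + k1 r^2 times it, then the intrinsics apply), "R" (3x3) and "t" (3): a world point X has camera coordinates R X + t. Camera axes: x right, y down, z forward; pixel columns grow to the right and rows downward; lengths in mm; the calibration is good to about 2 mm. A picture is of the moment at which its call begins.
- hand_in(): hands the job in, once; it reports no verdict.
The state is a dict: "t": time; "joints": joint angles; "joint_vel": joint speeds; "tau": joint torques, N m; "tool_pos": TCP position; "orientation": TCP orientation; "force": force on the tool from outside, world axes, zero at the start; "ft_torque": the same for the moment, N m; "finger_gap": opening from 0.0 (shut) to 1.0 (fully open).
Only numpy, scipy, OpenCV 4.12 (cv2) and the standard library are available. Lean on these libraries where they do the work, as an engineer would, in place of code of your own. Each camera call takes 0.05 s, during which the arm holds its last target. There are 200 camera calls.

### The job

The pressure test stand has to be opened for the next gauge: first, with the guard still down, press the wide vent button all the way down for a moment and let it come back up, then push the counterweighted guard up by hand past its balance point so that it stays up, leaning back on its stop. Push with the fingertips or the outside of the fingers, steadily and without flinging the guard; grip and lift nothing, do not press the small pump button, and leave the loose things where they are.

Things in the scene. Friction and masses are not known exactly. Their poses are not given: they have to be found in the camera images.
- guard_bar (a point): centre of the black rubber push bar across the guard's free (robot-side) end: horizontal, 28 mm in diameter, 165 mm long, 200 mm from the pivot axis; with the guard down 200 mm above the table and 173 mm in front of the pivot. The guard: two flat aluminium arms 140 mm apart, clear plate between them, dark steel counterweight roll (44 mm) behind the pivot. Axes: x along the arms to the pivot, y along the bar
- guard_pivot (a point): middle of the guard's horizontal pivot axis, 100 mm above the table, between two aluminium posts at the back of the test stand. Level direction from guard_bar to guard_pivot (guard down) = the stand's +x, at right angles to the bar
- guard (a joint): guard angle in rad: 0 = down, arms sloping 30 degrees up from the pivot towards the robot; grows as the bar goes up and back over the pivot; 1.05 = arms upright, the balance point; 1.43 = leaning back on its stop. Let go before upright it falls back to 0, beyond it falls to the stop. Pushing the bar level towards the pivot takes about 1 to 2 N, less as it rises
- stand: test stand, fixed to the bench: black base plate 300 x 200 x 12 mm (from 170 mm in front of to 130 mm behind this origin, at the underside), +x from bar to pivot, z up; on it, 50 mm in front of the origin, a brass manifold with a dial gauge up to 142 mm high, below the guard
- vent_top (a point): centre of the top of the wide vent button: flat black round cap 48 mm in diameter on a grey box 90 x 90 x 45 mm, fixed to the bench; it is pressed straight down
- vent (a joint): travel of the vent button in m: 0 = up, 0.006 = fully down (5 N); springs back
- pump_top (a point): centre of the top of the small pump button, not to be pressed: black cap 22 mm in diameter on an identical grey box
- pump (a joint): travel of the pump button in m: 0 = up, 0.006 = fully down
- adapter_a: bystander, leave alone: brass pipe adapter, 28 mm wide, 36 mm tall, standing on the left front of the stand's base plate; origin at its underside
- adapter_b: bystander, leave alone: brass pipe adapter, 28 mm wide, 30 mm tall, standing on the right front of the stand's base plate; origin at its underside
- dial: bystander, leave alone: loose dial gauge lying face up, 68 mm across, 30 mm high, stem to its -x; origin at its underside
- meter: bystander, leave alone: grey hand multimeter lying flat, 140 x 72 x 40 mm; origin at its underside
- module: bystander, leave alone: black pressure module, 70 x 60 x 60 mm with a steel nipple on top (85 mm in all); origin at its underside
- spanner: bystander, leave alone: open-ended steel spanner lying flat, along its x, about 10 mm high

How it is judged (in metres and radians):
On the way, in this order (a step that is already met when the one before it is completed fails the run):
1. the vent button is pressed down with the guard still down (value of joint vent above 0.0045 m and value of joint guard below 0.15 rad), for 0.1 s.
2. the vent button is up again, the guard still down (value of joint vent below 0.0015 m and value of joint guard below 0.15 rad), for 0.05 s.
3. the guard is up, leaning back beyond its balance point (value of joint guard above 1.3 rad), for 0.2 s.
At the end, for the whole second after the job is handed in: The guard rests leaning back on its stop (joint above 1.3 rad, slower than 0.1 rad/s), both buttons are up (within 1.5 mm), and every loose thing is within 20 mm of where it stood (value of joint guard above 1.3 rad and velocity of joint guard between -0.1 and 0.1 rad/s and value of joint each of vent, pump below 0.0015 m and distance of each of adapter_a, adapter_b, dial, meter, module, spanner from where it was at the start of the episode below 0.02 m); the robot touches nothing.
It fails at once if a loose thing is knocked, moved or lifted (more than 20 mm) (distance of any of adapter_a, adapter_b, dial, meter, module, spanner from where it was at the start of the episode above 0.02 m).
It fails at once if the small pump button is pressed (value of joint pump above 0.003 m).
It fails at once if the guard is flung up (faster than 4 rad/s) (velocity of joint guard above 4 rad/s).
It fails at once if the bar, plate or arms of the guard are taken between the fingers (grasp point inside the bar's 28 mm square section or within 9 mm of the guard's middle plane, inside its outline) ((x of the grasp point in the frame of guard_bar between -0.014 and 0.014 m and y of the grasp point in the frame of guard_bar between -0.088 and 0.088 m and z of the grasp point in the frame of guard_bar between -0.014 and 0.014 m) or (x of the grasp point in the frame of guard_bar between 0.014 and 0.16 m and y of the grasp point in the frame of guard_bar between -0.088 and 0.088 m and z of the grasp point in the frame of guard_bar between -0.009 and 0.009 m)).
It also fails if it takes over 48 s, if anything falls off the work surface, if the arm or the gripper's body presses on something with over 40 N, if the wrist force passes 120 N, or if a joint passes its speed limit or range.

## Working session

There is one attempt and no reset: what is moved stays moved. The work goes in short steps, Python scripts to look and compute and a shell command to move; the robot and the scene stay as the last step left them, time stands still between calls to the robot, and variables do not carry over. Pictures are saved under pics/ and viewed, about 8 in all and at most 12, crops included, and the job is handed in when it is done.

```bash
mkdir -p pics
cat > h.py <<'E'
import numpy as np,cv2
from bench import *
def world(c,z=None):
    h,w=c["range_z"].shape
    u,v=np.meshgrid(np.arange(w),np.arange(h))
    K=np.array([[c["fx"],0,c["cx"]],[0,c["fy"],c["cy"]],[0,0,1.]])
    p=cv2.undistortPoints(np.stack([u,v],-1).reshape(-1,1,2).astype(float),K,np.array([c["k1"],0,0,0.])).reshape(h,w,2)
    P=np.dstack([p,np.ones((h,w))])*c["range_z"][...,None]
    W=(P-np.array(c["t"]))@np.array(c["R"])
    W[c["range_z"]==0]=np.nan
    return W
E
python3 - <<'E'
from h import *
for n in("top","side"):
    c=capture(n); cv2.imwrite(f"pics/{n}0.png",c["frame"][...,::-1]); np.save(f"{n}0.npy",world(c))
    print(n,c["k1"],c["fx"],-np.array(c["R"]).T@c["t"])
s=sense();print(s["t"],s["orientation"],s["finger_gap"])
E
```

```text
top -0.16103640994628926 516.9311607297371 [ 231.2719634    18.13922255 1453.40705956]
side -0.0025158548814770854 433.77459169556937 [  333.68541341 -1008.75463678   962.33936411]
0.1 [ 9.86514674e-01  1.63669663e-01 -7.30518631e-05 -1.01674545e-03] 0.9959545346063128
```

View pics/top0.png

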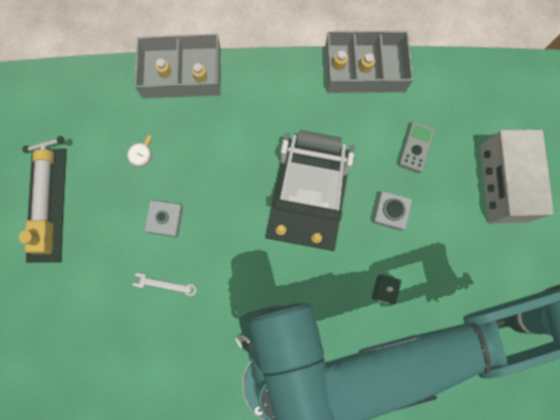

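View pics/side0.png

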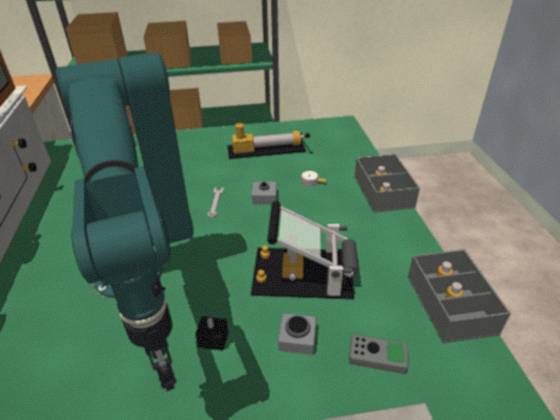

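The top view shows the stand at about (310,195), the vent (wide cap) at (394,209), the pump at (163,217) and the module at (387,290). In the side view the vent is at (297,326), the bar runs (276,205)–(271,240), and the guard is down. I'll measure these next.

Run:
```python
from h import *
T=np.load("top0.npy");S=np.load("side0.npy")
np.set_printoptions(precision=0,suppress=True)
for n,W,pts in(("top",T,[(394,209),(380,209),(163,217),(387,290),(320,143),(285,150),(350,158),(281,230),(317,238),(310,212),(310,205),(310,180),(417,147)]),("side",S,[(297,326),(297,345),(264,188),(211,330),(276,207),(273,225),(271,240),(334,230),(336,275),(349,255)])):
    for u,v in pts: print(n,(u,v),W[v,u])
img=cv2.imread("pics/top0.png"); im2=cv2.imread("pics/side0.png")
# vent cap: dark pts at height>46 near vent
for n,W,I in(("top",T,img),("side",S,im2)):
    for nm,cx,cy in(("vent",*T[209,394,:2]),("pump",*T[217,163,:2])):
        m=(np.hypot(W[...,0]-cx,W[...,1]-cy)<60)&(W[...,2]>35)&(W[...,2]<75)
        k=m&(I.max(-1)<70)
        print(n,nm,"box",np.nanmean(W[m],0),m.sum(),"dark",W[k].mean(0),k.sum(),np.percentile(W[k][:,2],[5,50,95]))
    # bar: z 180..222 near stand
    k=(W[...,2]>180)&(W[...,2]<222)&(W[...,0]>330)&(W[...,0]<700)&(abs(W[...,1])<200)&(I.max(-1)<70)
    q=W[k];print(n,"bar",k.sum(),q.mean(0),q.min(0),q.max(0))
    d=np.linalg.svd(q-q.mean(0),full_matrices=False)[2][0]; print(np.round(d,3),np.percentile((q-q.mean(0))@d,[0,2,98,100]), "center y extent")
    # base plate
    k=(W[...,2]>5)&(W[...,2]<22)&(I.max(-1)<60)&(W[...,0]>330)&(W[...,0]<800)&(abs(W[...,1])<200)
    print(n,"base",cv2.minAreaRect(W[k][:,:2].astype(np.float32)),k.sum())
```

```text
top (394, 209) [ 468. -321.   70.]
top (380, 209) [ 472. -287.   50.]
top (163, 217) [463. 312.  67.]
top (387, 290) [ 248. -288.   71.]
top (320, 143) [ 653. -123.   92.]
top (285, 150) [627. -25. 120.]
top (350, 158) [ 600. -198.  125.]
top (281, 230) [421. -10.  48.]
top (317, 238) [ 398. -109.   40.]
top (310, 212) [441. -78. 213.]
top (310, 205) [459. -79. 212.]
top (310, 180) [535. -86. 154.]
top (417, 147) [ 652. -409.   43.]
side (297, 326) [ 470. -336.   66.]
side (297, 345) [ 464. -371.   37.]
side (264, 188) [467. 304.  53.]
side (211, 330) [ 254. -309.   61.]
side (276, 207) [465. -32. 216.]
side (273, 225) [ 446. -104.  211.]
side (271, 240) [ 433. -154.  202.]
side (334, 230) [641. -33. 106.]
side (336, 275) [ 602. -209.   97.]
side (349, 255) [ 660. -135.   93.]<stdin>:12: RuntimeWarning: Mean of empty slice.
  ret = um.true_divide(
Traceback (most recent call last):
IndexError: index -1 is out of bounds for axis 0 with size 0
```

Run:
```python
import cv2
a=cv2.imread("pics/top0.png")[120:260,240:440]; cv2.imwrite("pics/crop1.png",cv2.resize(a,None,fx=4,fy=4,interpolation=cv2.INTER_CUBIC))
```

```text
(no output)
```

View pics/crop1.png

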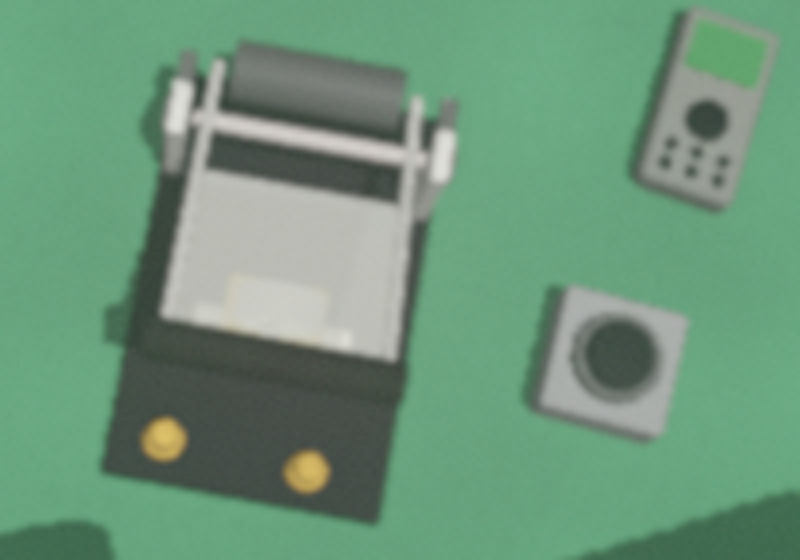

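The crop shows the vent cap centred at full-image (395.5,208), the bar's ends at about (275,204) and (341,216), and the adapters at (281,230) and (317,238).

Run:
```python
from h import *
np.set_printoptions(precision=1,suppress=True)
T=np.load("top0.npy");S=np.load("side0.npy")
I={"top":cv2.imread("pics/top0.png"),"side":cv2.imread("pics/side0.png")}
for n,W in(("top",T),("side",S)):
    g=I[n].max(-1)
    m=np.hypot(W[...,0]-468,W[...,1]+325)<65
    box=m&(W[...,2]>38)&(W[...,2]<80); cap=m&(W[...,2]>57)&(W[...,2]<80)
    print(n,"box",np.median(W[box],0),"cap",np.mean(W[cap],0),cap.sum(),np.percentile(W[cap][:,2],[10,50,90]),"rect",cv2.minAreaRect(W[cap][:,:2].astype(np.float32)))
    k=(W[...,2]>188)&(W[...,2]<225)&(W[...,0]>400)&(W[...,0]<480)&(abs(W[...,1]+85)<110)&(g<(110))
    q=W[k]; print("bar",k.sum(),q.mean(0),cv2.minAreaRect(q[:,:2].astype(np.float32)))
    k=(W[...,2]>5)&(W[...,2]<22)&(W[...,0]>330)&(W[...,0]<800)&(abs(W[...,1]+100)<150)
    print("base",cv2.minAreaRect(W[k][:,:2].astype(np.float32)),k.sum())
    k=(W[...,2]>104)&(W[...,2]<140)&(W[...,0]>560)&(W[...,0]<690)&(abs(W[...,1]+100)<150)
    print("posts",cv2.minAreaRect(W[k][:,:2].astype(np.float32)),k.sum())
```

```text
top box [ 467.9 -320.5   48.2] cap [ 469.3 -323.4   64.9] 310 [58.4 65.8 70.4] rect ((470.50830078125, -325.79595947265625), (59.545928955078125, 60.97442626953125), 78.93677520751953)
bar 690 [446.9 -73.7 211.4] ((448.19720458984375, -74.04991912841797), (162.53297424316406, 26.029308319091797), 78.17426300048828)
base ((564.4591674804688, -100.14625549316406), (469.06134033203125, 299.3368225097656), 0.04805361106991768) 3911
posts ((606.7929077148438, -109.03942108154297), (197.5726776123047, 111.90196990966797), 77.65589904785156) 749
side box [ 470.3 -339.    46.7] cap [ 471.8 -329.9   64.6] 324 [57.9 66.  69. ] rect ((472.48370361328125, -326.44549560546875), (61.33148956298828, 59.052711486816406), 54.77455520629883)
bar 420 [449.9 -90.4 209.5] ((452.06170654296875, -76.8786392211914), (167.6245880126953, 27.41250991821289), 77.581298828125)
base ((565.1087036132812, -103.0206298828125), (466.81854248046875, 288.28985595703125), 0.777272641658783) 3222
posts ((608.0225219726562, -111.8548355102539), (199.7015380859375, 110.30859375), 77.718505859375) 687
```

```bash
python3 -m crank '[{"dp":[0.3,0.2,-0.06],"turn":[0,0,-0.5],"fingers":1},{"dp":[0.3,0.2,-0.06],"turn":[0,0,-0.5],"fingers":1},{"dp":[0.3,0.2,-0.06],"turn":[0,0,-0.5],"fingers":1},{"dp":[0.585,0.391,-0.2],"turn":[0,0,-1],"fingers":1},{"dp":[0.585,0.391,-0.2],"turn":[0,0,-1],"fingers":1},{"dp":[0.585,0.391,-0.2],"turn":[0,0,-1],"fingers":1},{"dp":[0.585,0.391,-0.24],"turn":[0,0,-1],"fingers":1},{"dp":[0.585,0.391,-0.24],"turn":[0,0,-1],"fingers":1},{"dp":[0.585,0.391,-0.24],"turn":[0,0,-1],"fingers":1},{"dp":[0.585,0.391,-0.24],"turn":[0,0,-1],"fingers":1}]'
python3 - <<'E'
from h import *
c=capture("side"); cv2.imwrite("pics/s1.png",cv2.resize(c["frame"][150:400,150:420,::-1],None,fx=2,fy=2))
print(sense())
E
```

```text
t: 1.35
tool_pos: [470.1, -326.2, 112.9]
orientation: [0.995, -0.098, 0.001, 0.001]
force: [-0.3, 0.7, 0.3]
finger_gap: -0.001
{'t': 1.4, 'joints': array([-7.05609135e-01,  1.86401264e-01,  1.49702909e+00, -1.19478263e-04,
        1.45568045e+00,  1.06144954e+00]), 'joint_vel': array([0.00137581, 0.00102393, 0.00317643, 0.00273162, 0.00042207,
       0.00153097]), 'tau': array([ 1.08659158e-01, -3.78520489e+01, -2.98028916e+01,  7.63948308e-03,
       -4.36247457e-03, -3.46014649e-04]), 'tool_pos': array([ 470.06435536, -326.15440674,  112.78576825]), 'orientation': array([ 9.95188896e-01, -9.79669201e-02,  9.85035847e-04,  7.57053435e-04]), 'force': array([0.51591449, 0.21784591, 0.54676746]), 'ft_torque': array([ 0.05906025,  0.00597105, -0.04293712]), 'finger_gap': -0.0017815120455078285}
```

View pics/s1.png

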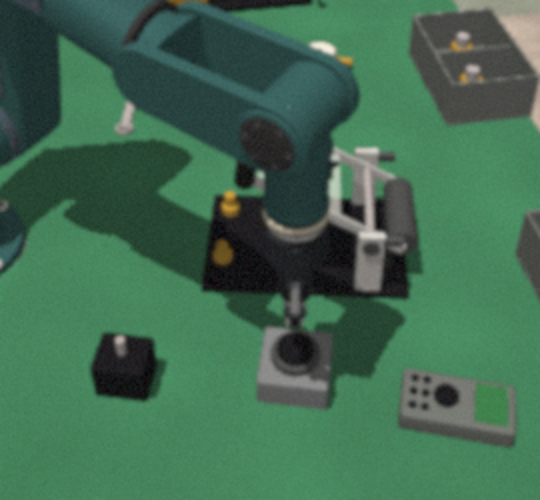

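The shut fingertips hang directly above the vent cap (crop about (295,325)). I'll go down now.

```bash
python3 -m crank '[{"dp":[0,0,-0.04],"turn":[0,0,0],"fingers":1},{"dp":[0,0,-0.07],"turn":[0,0,0],"fingers":1},{"dp":[0,0,-0.084],"turn":[0,0,0],"fingers":1},{"dp":[0,0,-0.09],"turn":[0,0,0],"fingers":1},{"dp":[0,0,-0.09],"turn":[0,0,0],"fingers":1}]'
python3 -m crank '[{"dp":[0,0,-0.004],"turn":[0,0,0],"fingers":1},{"dp":[0,0,-0.004],"turn":[0,0,0],"fingers":1}]'
python3 -m crank '[{"dp":[0,0,-0.004],"turn":[0,0,0],"fingers":1},{"dp":[0,0,-0.004],"turn":[0,0,0],"fingers":1}]'
```

```text
t: 2.02
tool_pos: [470.1, -325.2, 66.8]
orientation: [0.995, -0.097, 0.0, 0.0]
force: [-0.8, 0.8, 1.9]
finger_gap: 0.001
t: 2.28
tool_pos: [470.5, -325.4, 65.1]
orientation: [0.995, -0.097, 0.001, 0.001]
force: [-0.3, 0.2, 2.6]
finger_gap: 0.003
t: 2.52
tool_pos: [470.6, -325.4, 62.8]
orientation: [0.995, -0.097, 0.001, 0.0]
force: [-1.1, -0.2, 4.7]
finger_gap: -0.0
```

Contact is made and the spring force is rising. I'll continue until it bottoms out.

```bash
python3 -m crank '[{"dp":[0,0,-0.004],"turn":[0,0,0],"fingers":1},{"dp":[0,0,-0.004],"turn":[0,0,0],"fingers":1}]'
python3 -m crank '[{"dp":[0,0,-0.004],"turn":[0,0,0],"fingers":1},{"dp":[0,0,-0.004],"turn":[0,0,0],"fingers":1},{"dp":[0,0,-0.004],"turn":[0,0,0],"fingers":1}]'
```

```text
t: 2.78
tool_pos: [470.5, -325.4, 61.1]
orientation: [0.995, -0.097, 0.001, 0.0]
force: [-0.7, -0.4, 5.5]
finger_gap: -0.002
t: 3.15
tool_pos: [470.6, -325.5, 61.0]
orientation: [0.995, -0.097, 0.001, 0.001]
force: [-3.6, 2.5, 12.9]
finger_gap: 0.0
```

The button bottomed out: z stalled at 61 mm and the force jumped. It was held there. Next I release, retreat up, and go round in front of the bar.

```bash
python3 -m crank '[{"dp":[0,0,0.03],"turn":[0,0,0],"fingers":1},{"dp":[0,0,0.06],"turn":[0,0,0],"fingers":1},{"dp":[0,0,0.15],"turn":[0,0,0],"fingers":1},{"dp":[0,0,0.25],"turn":[0,0,0],"fingers":1},{"dp":[0,0,0.36],"turn":[0,0,0],"fingers":1},{"dp":[-0.1,0,0.36],"turn":[0,0,0],"fingers":1},{"dp":[-0.18,0,0.36],"turn":[0,0,0],"fingers":1},{"dp":[-0.18,0.1,0.36],"turn":[0,0,0],"fingers":1},{"dp":[-0.18,0.2,0.36],"turn":[0,0,0],"fingers":1},{"dp":[-0.18,0.3,0.36],"turn":[0,0,0],"fingers":1},{"dp":[-0.18,0.4,0.36],"turn":[0,0,0],"fingers":1},{"dp":[-0.18,0.53,0.36],"turn":[0,0,0],"fingers":1},{"dp":[-0.18,0.53,0.36],"turn":[0,0,0],"fingers":1},{"dp":[-0.18,0.53,0.26],"turn":[0,0,0],"fingers":1},{"dp":[-0.18,0.53,0.26],"turn":[0,0,0],"fingers":1},{"dp":[-0.18,0.53,0.26],"turn":[0,0,0],"fingers":1}]'
python3 - <<'E'
from h import *
c=capture("side"); cv2.imwrite("pics/s2.png",cv2.resize(c["frame"][100:400,150:420,::-1],None,fx=2,fy=2))
W=world(c); m=np.hypot(W[...,0]-470,W[...,1]+325)<22; print(np.nanmedian(W[m],0))
E
```

```text
t: 5.15
tool_pos: [380.8, -61.0, 189.9]
orientation: [0.995, -0.098, 0.001, 0.0]
force: [0.2, -0.2, 1.7]
finger_gap: 0.001
[ 468.58373252 -326.47943952   66.98809996]
```

View pics/s2.png

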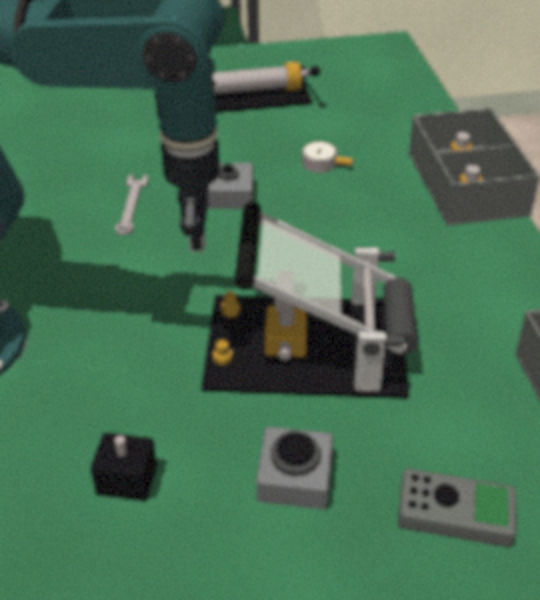

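The vent button is back up (top at 67 mm), the guard is down, and the fingers stand in front of the bar (crop (197,245)). I'll start the first half of the push.

```bash
python3 -m crank '[{"dp":[0.02,-0.004,-0.014],"turn":[0,0,0],"fingers":1},{"dp":[0.039,-0.008,-0.014],"turn":[0,0,0],"fingers":1},{"dp":[0.065,-0.014,-0.014],"turn":[0,0,0],"fingers":1},{"dp":[0.088,-0.019,-0.014],"turn":[0,0,0],"fingers":1},{"dp":[0.097,-0.021,0],"turn":[0,0,0],"fingers":1},{"dp":[0.106,-0.023,0.015],"turn":[0,0,0],"fingers":1},{"dp":[0.116,-0.025,0.029],"turn":[0,0,0],"fingers":1},{"dp":[0.127,-0.027,0.043],"turn":[0,0,0],"fingers":1},{"dp":[0.15,-0.032,0.068],"turn":[0,0,0],"fingers":1},{"dp":[0.175,-0.037,0.092],"turn":[0,0,0],"fingers":1},{"dp":[0.202,-0.043,0.114],"turn":[0,0,0],"fingers":1},{"dp":[0.231,-0.049,0.132],"turn":[0,0,0],"fingers":1},{"dp":[0.231,-0.049,0.132],"turn":[0,0,0],"fingers":1}]'
python3 - <<'E'
from h import *
c=capture("side"); cv2.imwrite("pics/s3.png",cv2.resize(c["frame"][100:400,150:420,::-1],None,fx=2,fy=2))
E
```

```text
t: 6.82
tool_pos: [496.9, -84.9, 255.4]
orientation: [0.995, -0.097, 0.001, 0.0]
force: [0.6, -0.6, -0.1]
finger_gap: -0.003
```

View pics/s3.png

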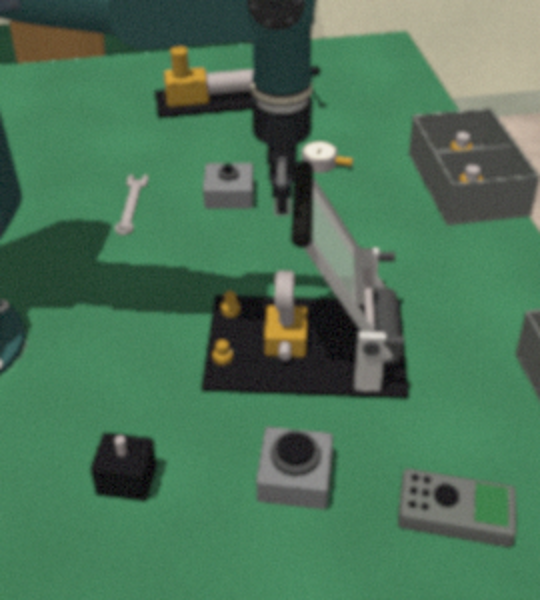

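The bar rests on the outside of the fingers at about 60° elevation and is following as planned. Now the second half, over the balance point.

```bash
python3 -m crank '[{"dp":[0.03,-0.006,0.016],"turn":[0,0,0],"fingers":1},{"dp":[0.062,-0.013,0.03],"turn":[0,0,0],"fingers":1},{"dp":[0.095,-0.02,0.04],"turn":[0,0,0],"fingers":1},{"dp":[0.128,-0.027,0.048],"turn":[0,0,0],"fingers":1},{"dp":[0.145,-0.03,0.051],"turn":[0,0,0],"fingers":1},{"dp":[0.161,-0.034,0.053],"turn":[0,0,0],"fingers":1},{"dp":[0.178,-0.038,0.054],"turn":[0,0,0],"fingers":1},{"dp":[0.196,-0.042,0.054],"turn":[0,0,0],"fingers":1},{"dp":[0.212,-0.045,0.054],"turn":[0,0,0],"fingers":1},{"dp":[0.229,-0.049,0.053],"turn":[0,0,0],"fingers":1},{"dp":[0.246,-0.052,0.051],"turn":[0,0,0],"fingers":1},{"dp":[0.264,-0.056,0.048],"turn":[0,0,0],"fingers":1},{"dp":[0.277,-0.059,0.045],"turn":[0,0,0],"fingers":1},{"dp":[0.29,-0.061,0.042],"turn":[0,0,0],"fingers":1},{"dp":[0.29,-0.061,0.042],"turn":[0,0,0],"fingers":1},{"dp":[0.29,-0.061,0.042],"turn":[0,0,0],"fingers":1}]'
python3 - <<'E'
from h import *
c=capture("side"); cv2.imwrite("pics/s4.png",cv2.resize(c["frame"][100:400,150:420,::-1],None,fx=2,fy=2))
E
```

```text
t: 8.88
tool_pos: [640.5, -115.0, 275.4]
orientation: [0.995, -0.097, -0.0, 0.0]
force: [-0.5, 0.1, -0.6]
finger_gap: -0.002
```

View pics/s4.png

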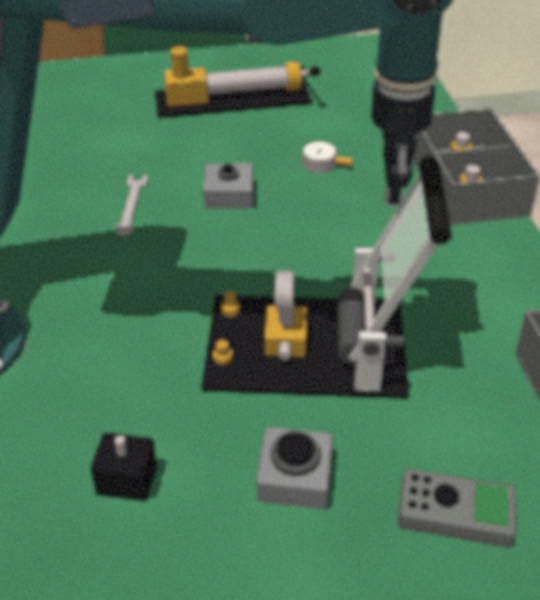

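The guard has tipped onto its back stop and the fingers are clear of the bar. I'll back away toward the robot and check.

```bash
python3 -m crank '[{"dp":[-0.05,0.01,0],"turn":[0,0,0],"fingers":1},{"dp":[-0.15,0.03,0.02],"turn":[0,0,0],"fingers":1},{"dp":[-0.25,0.05,0.04],"turn":[0,0,0],"fingers":1},{"dp":[-0.35,0.07,0.06],"turn":[0,0,0],"fingers":1},{"dp":[-0.42,0.08,0.06],"turn":[0,0,0],"fingers":1},{"dp":[-0.42,0.08,0.06],"turn":[0,0,0],"fingers":1},{"dp":[-0.42,0.08,0.06],"turn":[0,0,0],"fingers":1},{"dp":[-0.42,0.08,0.06],"turn":[0,0,0],"fingers":1}]'
python3 - <<'E'
from h import *
c=capture("side"); f=c["frame"]; cv2.imwrite("pics/s5.png",f[...,::-1]); W=world(c); S=np.load("side0.npy")
for n,p in(("vent",(470,-325)),("pump",(465,310))):
    m=np.hypot(W[...,0]-p[0],W[...,1]-p[1])<(22 if n=="vent" else 11); print(n,np.nanpercentile(W[m][:,2],[50,90]))
    m=np.hypot(S[...,0]-p[0],S[...,1]-p[1])<(22 if n=="vent" else 11); print(" before",np.nanpercentile(S[m][:,2],[50,90]))
m=(W[...,2]>250)&(W[...,2]<310)&(W[...,0]>630)&(W[...,0]<760)&(abs(W[...,1]+120)<110); q=np.nanmean(W[m],0);print("bar",q,m.sum())
E
```

```text
t: 9.93
tool_pos: [431.2, -75.2, 304.9]
orientation: [0.995, -0.097, -0.0, -0.0]
force: [0.1, -0.1, 0.0]
finger_gap: 0.002
vent [66.7795525  68.89893626]
 before [66.83332234 69.42513136]
pump [46.32815908 46.32815908]
 before [55.98142492 66.54910859]
bar [ 686.19752054 -141.23633084  285.0236348 ] 633
```

View pics/s5.png

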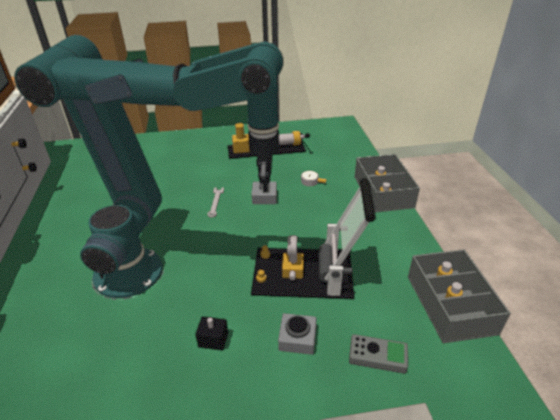

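The guard leans back on its stop (bar at about (686,285) mm, roughly 111°), the vent is up, the bystanders look unmoved, and the arm is in free air. The pump is only hidden behind the gripper in this view.

```bash
python3 -c "
from bench import *
print(hand_in())"
```

```text
the job is handed in; nothing more can be done
None
```

The job is done and handed in at about 10 s of the 48 s. `hand_in()` reports no verdict, so success rests on my own checks below.

**What I did:** With the guard down, I pressed the vent button with the shut fingertips. At the bottom, z stalled at 61 mm and the force rose to about 13 N, after which I released it. I then pushed the guard bar up from the front with the outside of the shut fingers, at about 0.3 to 0.7 rad/s commanded. It tipped over onto its stop by itself, and I backed the arm away into free air.

**Last checks:**
- **Guard:** the bar stands at about 111° elevation (stop at 112°).
- **Vent:** its top is back at 66.8 mm, the same as before.
- **Loose things:** all look unmoved in the side picture; I did not measure them.
- **Contact:** the force reading is about 0 N.

**Not confirmed:** The pump's final height could not be read because the gripper hid it; the 46 mm reading there was not usable. The robot never went near the pump. I did not measure the guard's speed as it tipped over.

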